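# Seat the idler and hold the sander's tensioner back

## Task

Get the strip sander ready for a new belt: set the loose idler block upright into its pocket on the bed, fully down, and let go of it. Then push the sprung tensioner arm back by its post, towards the idler, until it is well past the click of its pawl, and finish while still holding it back there, so that your grip or push and not the pawl carries the spring. Leave the other things on the bench as they are.

Things in the scene. Friction and masses are not known exactly. Their poses are not given: they have to be found in the camera images.
- idler: the loose idler block: steel foot 44 (x) x 56 (y) x 24 mm high, on its middle a fixed upright aluminium roller 36 mm in diameter, 34 mm high (58 mm high in all, 0.3 kg). Origin at the centre of the underside, z up. Stands on the bench to the left of the sander among other small things; half a turn about z makes no difference.
- bed: the sander's bed: grey plate 240 (x) x 340 (y) x 12 mm, fixed to the bench, turned a little; origin at the centre of its underside. Carries the idler pocket (+y part), the tensioner arm with ratchet wheel and pawl, and a black rubber drive drum (56 mm across, top 57 mm above the bench, axis 110 mm in +x and 30 mm in +y of the pocket's centre) driven by a green motor box 70 mm high beyond it.
- pocket (a point): centre of the floor of the idler pocket, 12 mm above the bench. A rectangular low-walled steel seat, inside 50 (x) x 62 (y) mm, walls 12 mm high, 5 mm thick; axes as the bed's. The idler's foot fits with 3 mm to spare on each side, its x along the pocket's x.
- pivot (a point): the vertical pivot axis of the tensioner arm, at the bed's upper face (12 mm above the bench); x, y as the bed's.
- post (a point): centre of the foot of the upright steel post (24 mm in diameter, 50 mm high) on the free end of the tensioner arm, fixed to it. The point is 120 mm from the pivot axis and 32 mm above the bench, on the arm's upper face (the arm's end is round, 28 mm across); the post's top is 82 mm above the bench.
- swing_angle (a joint): arm angle, rad: 0 at rest (arm 0.5 rad from the bed's -x towards its -y); grows as the post swings towards the pocket, clockwise from above. Post force about 2.5 N at 0, 8 N at 0.75. From 0.2 the tooth also lifts a sprung pawl; it clicks in near 0.5, and would then catch a released arm at about 0.5. Stop at 0.95. Hold at about 0.75.
- jar: small glass jar with a metal lid, 48 mm across, 75 mm tall; leave it alone
- tin: small plain metal tin, 50 mm across, 60 mm tall; leave it alone
- offcut: wooden offcut 45 x 38 x 30 mm; leave it alone
- screwdriver: screwdriver lying on the bench; leave it alone
- brush: brush lying on the bench; leave it alone
- collar: loose steel collar, 34 mm across, 12 mm high, lying on the bed plate behind the idler pocket; leave it alone
- tensioner: the whole sprung tensioner arm: ratchet wheel, flat steel bar 22 mm wide and 14 mm thick (upper face 32 mm above the bench) and post; origin on the pivot axis, 12 mm above the bench.
Not all that is in view belongs to the job. Leave any pink look-alike of the idler alone.

How it is judged:
On the way, in this order (a step that is already met when the one before it is completed fails the run):
1. the idler block sits fully down in its pocket, let go (horizontal distance between idler and pocket below 0.007 m and z of idler in the frame of pocket below 0.004 m and angle between idler's own z axis and vertical below 0.1 rad and angle between the x axis of idler and the x axis of pocket, either way round below 0.15 rad and contact force between the fingers and idler below 0.2 N), for 0.2 s.
2. the tensioner arm has passed the click (value of joint swing_angle above 0.54 rad), for 0.2 s.
At the end, for the whole second after the job is handed in: Idler released in the pocket: within 7 mm of its centre, underside within 4 mm of its floor, upright within 0.1 rad, square within 0.15 rad; tensioner arm held still by the fingers on its post (over 2 N) beyond 0.58 rad, where the pawl (holding at about 0.5) does not reach (all of step 1 and value of joint swing_angle above 0.58 rad and velocity of joint swing_angle between -0.05 and 0.05 rad/s and contact force between the fingers and tensioner above 2 N); the arm keeps its last pose, push and grip.
It fails at once if the jar, tin, offcut or collar is moved more than 40 mm (distance of any of jar, tin, offcut, collar from where it was at the start of the episode above 0.04 m).
It fails at once if the screwdriver or brush is moved more than 60 mm (distance of any of screwdriver, brush from where it was at the start of the episode above 0.06 m).
It fails at once if the jar or tin is tipped over (angle between any of jar, tin's own z axis and vertical above 0.6 rad).
It also fails if it takes over 45 s, if anything falls off the work surface, if the arm or the gripper's body presses on something with over 40 N, if the wrist force passes 120 N, or if a joint passes its speed limit or range.

## Robot

A 6-joint arm with a two-finger parallel gripper is mounted at the origin on the work surface. World frame = base frame: x ahead of the robot, y to its left, z up, the work surface at z = 0. Lengths are in m, angles in rad, forces in N, time in s.
With the tool pointing down it reaches from about 0.325 to 0.9 m from the base axis. Payload 6.1 kg.
Tool frame: the origin (TCP) lies between the finger pads; the fingertips stand 25 mm ahead of it and the grasp point (between the pads) lies 6 mm ahead of it; z points along the fingers, y is the direction in which the jaws open and shut (so a half turn about z gives the same grasp; the last joint's range is limited). The gripper opens to 87 mm and grips with 3 to 60 N. Pads are 19 mm wide; open, the fingers measure 117 mm over their backs; the gripper's body (75 mm by 190 mm) begins 51 mm behind the grasp point.
Start: joints at [-1.377, 0.22, 1.526, -0, 1.395, -0.126], TCP at [0.196, -0.593, 0.248] pointing down, gripper open.
Joint ranges: [-2.98, 2.98], [-0.91, 2.08], [0.09, 2.57], [-1.24, 4.39], [0.2, 2.65], [-2.68, 2.68]. Speed limits (rad/s): [2.57, 2.57, 3.01, 3.14, 3.14, 3.14].

## Interface

Orientations are given as a 3x3 rotation matrix whose columns are the frame's x, y, z axes.
In Python, from bench import telemetry, capture, env gives the robot as it stands.
- The arm moves only by the tool servo_tool, never from a script. Its argument "steps" is a list of rows, each a list of 7 numbers: the turn, a rotation vector about the world's x, y, z in degrees, then the shift along the world's x, y, z in cm, then the finger opening in cm, from 0 to 8.7. In form: [[ax, ay, az, tx, ty, tz, jaw], ...]. A call has 1 to 12 rows; each row shifts and turns the commanded pose from where the row before left it; what a row does not reach is not made up. A row lasts 1/12 s, in which the tool goes at most 41.7 mm and 7.16 degrees, less where a joint would pass 70% of its speed; a pose out of reach is approached as far as the arm can. A call with a gripper value outside its range is refused whole. The fingers move at their own pace and stop on an object; "force" is the grip in N (left out, the last holds). Time passes only in rows, so rows that do not move let the fingers close. It gives the time, the measured TCP pose, the force and the opening at its end, in the units of the state.
- telemetry.observe(): the state, without advancing time (a new reading comes with each control period).
- capture(name): name is "scene" or "top"; returns a dict with "img" (480x640x3 uint8, red, green, blue), "range_z" (480x640 float32, m along the optical axis (not along the pixel's ray), 0 where there is no reading), "mtx" (3x3 intrinsics, pixels), "R" (3x3) and "t" (3): a world point X has camera coordinates R X + t. Camera axes: x right, y down, z forward; pixel columns grow to the right and rows downward; lengths in m; the calibration is good to about 2 mm. A picture is of the moment at which its call begins.
- env.hand_in(): hands the job in, once; it reports no verdict.
The state is a dict: "t": time; "qpos": joint angles; "qvel": joint speeds; "tau": joint torques, N m; "tool_pos": TCP position; "tool_rot": TCP orientation; "force": force on the tool from outside, world axes, zero at the start; "torque": the same for the moment, N m; "finger_gap": finger opening in m.
Only numpy, scipy, OpenCV 4.12 (cv2) and the standard library are available. Lean on these libraries where they do the work, as an engineer would, in place of code of your own. Each camera call takes 0.05 s, during which the arm holds its last target. There are 200 camera calls.

## Working session

There is one attempt and no reset: what is moved stays moved. The work goes in short steps, Python scripts to look and compute and a tool call to move; the robot and the scene stay as the last step left them, time stands still between calls to the robot, and variables do not carry over. Pictures are saved under pics/ and viewed, about 8 in all and at most 12, crops included, and the job is handed in when it is done.

Besides the shell and the picture viewer there is one more tool, called after "Emit:" by a JSON object that holds its "fn" and its "kwargs", one argument or row to a line. servo_tool: Moves the arm, as the interface text tells. Its arguments: {"type":"object","properties":{"steps":{"type":"array"},"force":{"type":"number"}},"required":["steps"]}

```bash
mkdir -p pics; cat > h.py <<'E'
import numpy as np, cv2
from bench import telemetry, capture, env
def cloud(c):
    z=c["range_z"]; K=c["mtx"]; v,u=np.mgrid[:480,:640]
    P=np.stack([(u-K[0,2])/K[0,0]*z,(v-K[1,2])/K[1,1]*z,z],-1)
    W=(P-c["t"])@c["R"]; W[z==0]=np.nan
    return W
E
python3 - <<'E'
from h import *
for n in ("scene","top"):
    c=capture(n); np.savez(n+"0.npz",W=cloud(c),**c)
    cv2.imwrite(f"pics/{n}0.png",c["img"][:,:,::-1])
    print(n,-c["R"].T@c["t"],c["mtx"][0,0])
s=telemetry.observe(); print(s["t"],s["tool_pos"],s["tool_rot"],s["finger_gap"])
E
```

```text
scene [1.21325688 0.18110411 0.91305572] 449.1622785747375
top [ 0.41607811 -0.05272991  1.26324244] 492.81193251942614
0.1 [ 0.19636592 -0.59278449  0.24651131] [[ 9.49310089e-01  3.14340945e-01 -3.54751165e-04]
 [ 3.14341064e-01 -9.49308426e-01  1.79112985e-03]
 [ 2.26257180e-04 -1.81185050e-03 -9.99998333e-01]] 0.08656625553411665
```

View pics/top0.png

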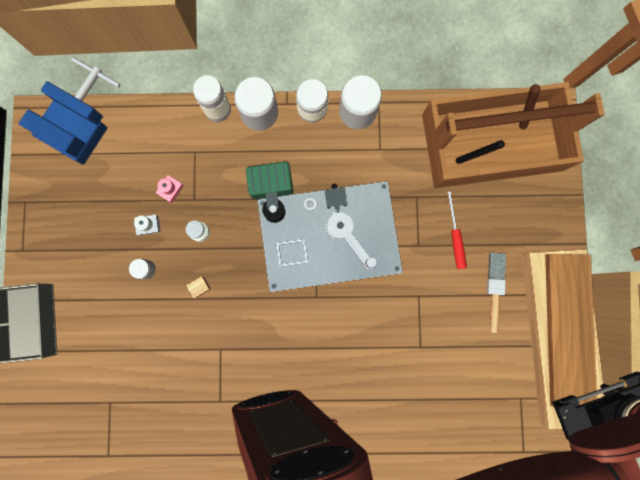

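View pics/scene0.png

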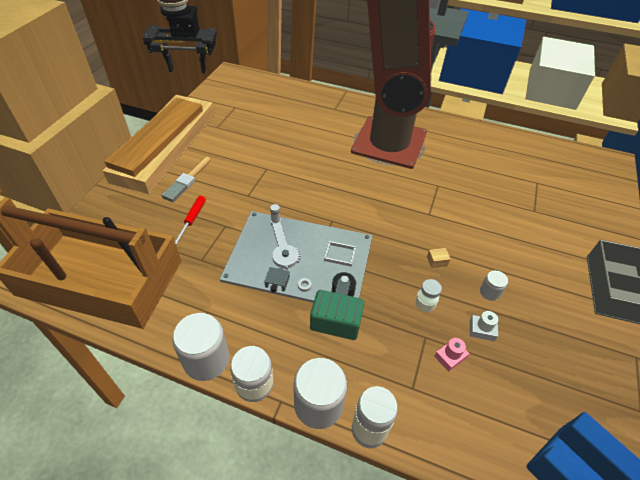

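The top view (up is +x, left is +y) shows the idler at about (146,224), its pink look-alike at (169,188), the jar at (197,231), the tin at (141,268) and the offcut at (197,287). The pocket is at (292,252), the pivot at (340,225), the post at (371,262), the drum at (273,210) and the collar at (310,204). The scene view agrees.

```bash
python3 - <<'E'
from h import *
d=np.load("top0.npz"); W=d["W"]; img=d["img"]
def reg(u0,u1,v0,v1,z0,z1):
    w=W[v0:v1,u0:u1].reshape(-1,3); w=w[(w[:,2]>z0)&(w[:,2]<z1)]; return w
def rect(w):
    (c,s,a)=cv2.minAreaRect((w[:,:2]*1000).astype(np.float32)); return np.round(c,1),np.round(s,1),round(a,1),len(w),w[:,2].mean().round(4)
print("bench z",np.nanmedian(W[300:360,200:260,2]))
print("foot",rect(reg(128,165,205,242,.014,.03)));print("foot all",rect(reg(128,165,205,242,.014,.07)))
for n,b in dict(roller=(128,165,208,240,.045,.065),jar=(182,212,215,248,.06,.09),tin=(124,158,255,283,.05,.07),offcut=(180,212,275,300,.02,.04),pink=(152,185,172,204,.016,.07),pocketwalls=(274,312,236,270,.019,.03),post=(355,385,250,275,.07,.09),wheel=(322,358,208,240,.02,.06),drum=(260,288,195,225,.05,.06),bed=(250,410,170,300,.007,.017)).items():
    w=reg(*b); print(n,rect(w) if len(w)>3 else len(w))
cv2.imwrite("pics/crop.png",cv2.resize(img[170:305,120:410,::-1],None,fx=2.75,fy=2.75,interpolation=cv2.INTER_CUBIC))
# pixel -> world at height
K=d["mtx"];R=d["R"];t=d["t"]
def px(u,v,z):
    r=R.T@np.linalg.inv(K)@[u,v,1]; o=-R.T@t; return (o+r*(z-o[2])/r[2]).round(4)
print(px(340,225,.035),px(371,262,.082),px(292,252,.024))
E
```

```text
bench z 0.0015475809464367022
foot (array([592.6, 376.2]), array([45. , 56.9]), 6.7, 194, np.float64(0.0244))
foot all (array([592.6, 376.2]), array([45. , 56.9]), 6.7, 415, np.float64(0.0409))
roller (array([592.2, 375.5]), array([34. , 34.9]), 3.3, 185, np.float64(0.0588))
jar (array([572.2, 239.8]), array([41.9, 41.4]), 64.2, 261, np.float64(0.0761))
tin (array([479. , 378.9]), array([45.9, 48.1]), 31.5, 321, np.float64(0.0609))
offcut (array([432.4, 241.7]), array([38.5, 45.2]), 30.0, 289, np.float64(0.0313))
pink (array([685.7, 319.8]), array([46.2, 56.3]), 58.0, 422, np.float64(0.0406))
pocketwalls (array([516.7,   7.3]), array([62. , 94.9]), 8.3, 209, np.float64(0.0247))
post (array([ 486.1, -186.8]), array([22.4, 21.8]), 47.5, 81, np.float64(0.0827))
wheel (array([ 588.9, -116.3]), array([75.2, 80.7]), 88.8, 629, np.float64(0.0337))
drum (array([629.1,  50.7]), array([68.8, 54.7]), 8.4, 183, np.float64(0.0574))
bed (array([564.1, -90.5]), array([408.4, 335.1]), 88.5, 9542, np.float64(0.0131))
[ 0.5839 -0.1163  0.035 ] [ 0.4871 -0.1865  0.082 ] [0.5182 0.0053 0.024 ]
```

View pics/crop.png

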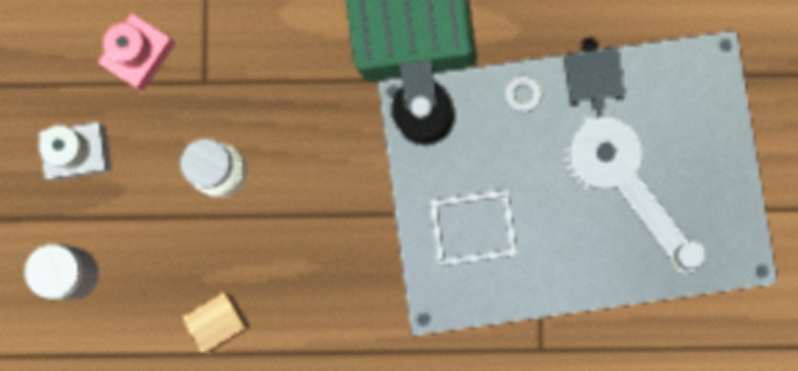

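The crop shows the bed's long edge running from (413,335) to (776,283), so the bed is turned about +8.2°. The pocket's outer corners are near (432,200), (508,191), (516,256) and (440,264). Next I'll measure the pocket and pivot more precisely, using the bed outline and both cameras.

```bash
python3 - <<'E'
from h import *
def rect(w):
    (c,s,a)=cv2.minAreaRect((w[:,:2]*1000).astype(np.float32)); return np.round(c,1),np.round(s,1),round(a,1),len(w)
for n in("top","scene"):
    d=np.load(n+"0.npz");W=d["W"]
    m=((W[...,2]>.008)&(W[...,0]>.38)&(W[...,0]<.75)&(W[...,1]<.12)&(W[...,1]>-.35))
    m[np.isnan(W[...,2])]=0
    k,l,st,_=cv2.connectedComponentsWithStats(m.astype(np.uint8)); i=1+st[1:,4].argmax()
    b=(l==i)&(W[...,2]<.017); e=cv2.morphologyEx(b.astype(np.uint8),cv2.MORPH_OPEN,np.ones((3,3)))>0
    print(n,"bed",rect(W[e]),"z",W[e][:,2].mean())
    def box(c,r,z0,z1): 
        q=(np.hypot(W[...,0]-c[0],W[...,1]-c[1])<r)&(W[...,2]>z0)&(W[...,2]<z1); return W[q]
    p=box((.516,.005),.05,.019,.03); print(" pocket",rect(p),p.mean(0))
    p=box((.588,-.116),.035,.029,.045); print(" wheel",rect(p),p.mean(0))
    p=box((.487,-.187),.03,.076,.09); print(" post",rect(p),p.mean(0))
    p=box((.629,.05),.04,.05,.0615); print(" drum",rect(p),p.mean(0))
    p=box((.592,.376),.03,.052,.065); print(" roller",rect(p),p.mean(0))
    p=box((.592,.376),.045,.016,.03); print(" foot",rect(p),p.mean(0))
E
```

```text
top bed (array([560. , -89.3]), array([240.1, 340.2]), 7.5, 8120) z 0.013178606143945054
 pocket (array([517. ,   5.4]), array([62. , 90.9]), 8.3, 208) [0.51716707 0.0057365  0.0247372 ]
 wheel (array([ 583.8, -116.7]), array([63.9, 63.4]), 58.3, 498) [ 0.5846864  -0.11546523  0.03401245]
 post (array([ 486.2, -186.6]), array([22.1, 21.8]), 47.5, 77) [ 0.48624856 -0.18683952  0.08333963]
 drum (array([628.9,  50.7]), array([68.5, 54.6]), 8.9, 236) [0.61767418 0.04827587 0.05809607]
 roller (array([591.9, 376.5]), array([33.3, 35.3]), 21.1, 167) [0.59205096 0.37493313 0.05990304]
 foot (array([592.7, 376.3]), array([44.9, 56.1]), 5.7, 186) [0.5890617  0.36686484 0.02478438]
scene bed (array([561.5, -89.9]), array([243.1, 339.9]), 7.7, 6021) z 0.010767158237309433
 pocket (array([518.3,   5.2]), array([64.2, 72.2]), 8.0, 185) [0.51986528 0.00586112 0.02197568]
 wheel (array([ 586.3, -115.3]), array([65.4, 62.6]), 24.1, 339) [ 0.58645717 -0.1162026   0.03207844]
 post (array([ 486.4, -186.7]), array([22. , 22.9]), 75.8, 52) [ 0.48789633 -0.18665409  0.07975092]
 drum (array([624.1,  49.7]), array([57.3, 54.9]), 30.9, 233) [0.62084138 0.04922909 0.05564725]
 roller (array([593.5, 374.9]), array([35.6, 33.4]), 0.3, 190) [0.59535661 0.37530881 0.05626201]
 foot (array([595.6, 375.6]), array([45.4, 56.6]), 7.5, 274) [0.6027683  0.37207398 0.02233913]
```

Emit:
{"fn": "servo_tool", "kwargs": {
  "steps": [
    [0,0,-1,1.5,3.7,0,8.7],
    [0,0,-1,1.5,3.7,0,8.7],
    [0,0,-1,1.5,3.7,0,8.7],
    [0,0,-1,1.5,3.7,0,8.7],
    [0,0,-1,1.5,3.7,0,8.7],
    [0,0,-1,1.5,3.7,0,8.7],
    [0,0,-1,1.5,3.7,0,8.7],
    [0,0,-1,1.5,3.7,0,8.7],
    [0,0,-1,1.5,3.7,0,8.7],
    [0,0,-1,1.5,3.7,0,8.7],
    [0,0,-1,1.5,3.7,0,8.7],
    [0,0,-1,1.5,3.7,0,8.7]
  ],
  "force": 25
}}

```text
t: 1.1
tool_pos: [0.3765, -0.1474, 0.2474]
tool_rot: [[0.994, 0.109, 0.0], [0.109, -0.994, -0.0], [0.0, 0.0, -1.0]]
force: [0.9, -0.7, -0.2]
finger_gap: 0.0872
```

Emit:
{"fn": "servo_tool", "kwargs": {
  "steps": [
    [0,0,0,1.5,3.7,0,8.7],
    [0,0,0,1.5,3.7,0,8.7],
    [0,0,0,1.5,3.7,0,8.7],
    [0,0,0,1.5,3.7,0,8.7],
    [0,0,0,1.5,3.7,0,8.7],
    [0,0,0,1.5,3.7,0,8.7],
    [0,0,0,1.5,3.7,0,8.7],
    [0,0,0,1.5,3.7,0,8.7],
    [0,0,0,1.5,3.7,0,8.7],
    [0,0,0,1.5,3.7,0,8.7],
    [0,0,0,1.5,3.7,0,8.7],
    [0,0,0,0,0,0,8.7]
  ]
}}

```text
t: 2.1
tool_pos: [0.5421, 0.2634, 0.2457]
tool_rot: [[0.993, 0.114, -0.001], [0.114, -0.993, 0.002], [-0.001, -0.002, -1.0]]
force: [-1.2, -0.8, -0.6]
finger_gap: 0.0868
```

Emit:
{"fn": "servo_tool", "kwargs": {
  "steps": [
    [0,0,0,1.7,3.75,0,8.7],
    [0,0,0,1.7,3.75,0,8.7],
    [0,0,0,1.7,3.75,0,8.7],
    [0,0,0,0,0,-3,8.7],
    [0,0,0,0,0,-3,8.7],
    [0,0,0,0,0,-3,8.7],
    [0,0,0,0,0,-3,8.7],
    [0,0,0,0,0,0,8.7],
    [0,0,0,0,0,0,8.7]
  ]
}}

```text
t: 2.85
tool_pos: [0.5907, 0.3691, 0.1248]
tool_rot: [[0.994, 0.11, -0.005], [0.11, -0.994, -0.003], [-0.006, 0.002, -1.0]]
force: [-0.0, -0.2, 0.0]
finger_gap: 0.0871
```

```bash
python3 - <<'E'
from h import *
c=capture("scene"); cv2.imwrite("pics/s1.png",cv2.resize(c["img"][180:400,380:600,::-1],None,fx=2.5,fy=2.5,interpolation=cv2.INTER_CUBIC))
E
```

```text
(no output)
```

View pics/s1.png

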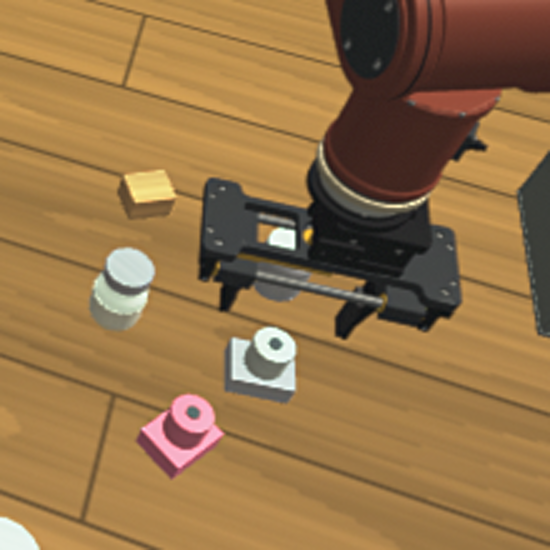

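The gripper (fingers at about (230,295) and (350,320) in the crop) is above the grey idler at (270,360), with nothing in its way. I'll correct the offset, descend and grip the roller.

Emit:
{"fn": "servo_tool", "kwargs": {
  "steps": [
    [0,0,0,0.25,0.65,-1.5,8.7],
    [0,0,0,0,0,-2,8.7],
    [0,0,0,0,0,-2,8.7],
    [0,0,0,0,0,-1,8.7],
    [0,0,0,0,0,-0.4,8.7],
    [0,0,0,0,0,0,8.7],
    [0,0,0,0,0,0,8.7]
  ]
}}

```text
t: 3.48
tool_pos: [0.5961, 0.3772, 0.0605]
tool_rot: [[0.994, 0.11, 0.002], [0.11, -0.994, 0.001], [0.002, -0.001, -1.0]]
force: [-0.1, 0.5, -0.0]
finger_gap: 0.0871
```

Emit:
{"fn": "servo_tool", "kwargs": {
  "steps": [
    [0,0,0,0,0,0,4],
    [0,0,0,0,0,0,3.2],
    [0,0,0,0,0,0,3],
    [0,0,0,0,0,0,3],
    [0,0,0,0,0,0,3],
    [0,0,0,0,0,0,3],
    [0,0,0,0,0,0,3],
    [0,0,0,0,0,0,3]
  ],
  "force": 30
}}

```text
t: 4.15
tool_pos: [0.5949, 0.3767, 0.0584]
tool_rot: [[0.994, 0.11, -0.0], [0.11, -0.994, -0.0], [-0.0, 0.0, -1.0]]
force: [-0.3, 0.4, 0.6]
finger_gap: 0.0419
```

Emit:
{"fn": "servo_tool", "kwargs": {
  "steps": [
    [0,0,0,0,0,0,3],
    [0,0,0,0,0,0,3],
    [0,0,0,0,0,0,3],
    [0,0,0,0,0,0,3],
    [0,0,0,0,0,0,3],
    [0,0,0,0,0,0,3]
  ]
}}

```text
t: 4.65
tool_pos: [0.5949, 0.3767, 0.0585]
tool_rot: [[0.994, 0.11, -0.0], [0.11, -0.994, 0.0], [-0.0, -0.0, -1.0]]
force: [0.6, 0.8, -0.3]
finger_gap: 0.0355
```

Emit:
{"fn": "servo_tool", "kwargs": {
  "steps": [
    [0,0,0,0,0,1,3],
    [0,0,0,0,0,2,3],
    [0,0,0,0,0,3,3],
    [0,0,0,0,0,3,3],
    [0,0,0,0,0,2,3],
    [0,0,0,0,0,0,3],
    [0,0,0,0,0,0,3]
  ]
}}

```text
t: 5.23
tool_pos: [0.5957, 0.377, 0.1702]
tool_rot: [[0.994, 0.11, 0.003], [0.11, -0.994, 0.001], [0.003, -0.001, -1.0]]
force: [0.3, 0.3, -3.2]
finger_gap: 0.0352
```

Emit:
{"fn": "servo_tool", "kwargs": {
  "steps": [
    [0,0,0,-0.4,-1.8,0,3],
    [0,0,0.3,-0.7,-3.5,0,3],
    [0,0,0.3,-0.7,-3.5,0,3],
    [0,0,0.3,-0.7,-3.5,0,3],
    [0,0,0.3,-0.7,-3.5,0,3],
    [0,0,0.3,-0.7,-3.5,0,3],
    [0,0,0,-0.7,-3.5,0,3],
    [0,0,0,-0.7,-3.5,0,3],
    [0,0,0,-0.7,-3.5,0,3],
    [0,0,0,-0.75,-3.5,0,3],
    [0,0,0,-0.8,-2.5,0,3],
    [0,0,0,-0.4,-1.3,0,3]
  ]
}}

```text
t: 6.23
tool_pos: [0.5126, 0.003, 0.1656]
tool_rot: [[0.991, 0.134, -0.005], [0.134, -0.991, -0.0], [-0.005, -0.0, -1.0]]
force: [-0.6, 0.0, -3.2]
finger_gap: 0.0355
```

Emit:
{"fn": "servo_tool", "kwargs": {
  "steps": [
    [0,0,0,0,0,-2,3],
    [0,0,0,0,0,-2.5,3],
    [0,0,0,0,0,-2,3],
    [0,0,0,0,0,0,3],
    [0,0,0,0,0,0,3],
    [0,0,0,0,0,0,3],
    [0,0,0,0,0,0,3]
  ]
}}

```text
t: 6.82
tool_pos: [0.5163, 0.0057, 0.1046]
tool_rot: [[0.991, 0.136, 0.002], [0.136, -0.991, -0.0], [0.002, 0.0, -1.0]]
force: [0.7, 0.3, -3.0]
finger_gap: 0.0354
```

```bash
python3 - <<'E'
from h import *
c=capture("scene"); W=cloud(c); s=telemetry.observe(); p=s["tool_pos"]; print(p,s["tool_rot"][:,1])
cv2.imwrite("pics/s2.png",cv2.resize(c["img"][190:310,250:410,::-1],None,fx=4,fy=4,interpolation=cv2.INTER_CUBIC))
q=(np.hypot(W[...,0]-p[0],W[...,1]-p[1])<.05)
for z0 in np.arange(.02,.1,.005):
    w=W[q&(W[...,2]>z0)&(W[...,2]<z0+.005)]
    if len(w)>4: print(z0.round(3),len(w),w.min(0).round(4),w.max(0).round(4))
E
```

```text
[0.51649688 0.00569835 0.10484273] [ 1.36365882e-01 -9.90658359e-01  6.00740195e-04]
0.02 104 [ 0.486  -0.0333  0.02  ] [0.555  0.0437 0.025 ]
0.025 9 [ 0.4904 -0.0243  0.025 ] [0.5515 0.0435 0.0269]
0.04 6 [ 0.532  -0.015   0.0441] [0.5395 0.027  0.0448]
0.045 19 [ 0.4901 -0.0179  0.045 ] [0.5425 0.0341 0.0493]
0.05 31 [ 0.53   -0.0154  0.05  ] [0.5398 0.0343 0.055 ]
0.055 30 [ 0.5134 -0.0171  0.0551] [0.5427 0.0353 0.0599]
0.06 28 [ 0.4997 -0.0181  0.0601] [0.5436 0.0355 0.0648]
0.065 104 [ 0.4936 -0.0219  0.065 ] [0.5422 0.0355 0.07  ]
0.07 31 [ 0.5209 -0.0176  0.0701] [0.5398 0.0324 0.075 ]
0.075 24 [ 0.5211 -0.0173  0.0755] [0.5346 0.0289 0.08  ]
0.08 28 [ 0.5189 -0.0201  0.0801] [0.5345 0.032  0.0849]
0.085 33 [ 0.5188 -0.0177  0.0852] [0.5327 0.0318 0.0897]
0.09 28 [ 0.5182 -0.0179  0.0903] [0.5334 0.0304 0.0947]
0.095 42 [ 0.5047 -0.0182  0.095 ] [0.5328 0.0326 0.1   ]
```

View pics/s2.png

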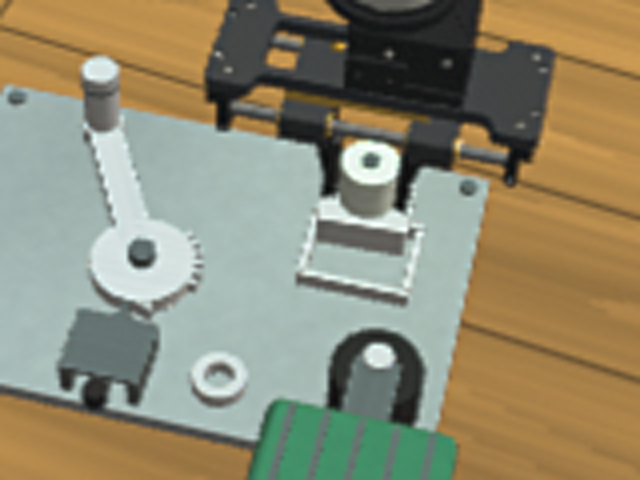

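The idler hangs level in the jaws above the pocket (roller (370,175), pocket near (360,250) in the crop). Now a numeric comparison of the foot and pocket from the same camera.

```bash
python3 - <<'E'
from h import *
for n in("scene","top"):
    c=capture(n); W=cloud(c); s=telemetry.observe(); p=s["tool_pos"]
    q=(np.hypot(W[...,0]-p[0],W[...,1]-p[1])<.042)
    w=W[q&(W[...,2]>.045)&(W[...,2]<.0715)]
    if len(w)>4:
        a=cv2.minAreaRect((w[:,:2]*1000).astype(np.float32)); print(n,len(w),a,np.percentile(w[:,2],[5,50,95]))
    th=np.deg2rad(7.9); u=(w[:,:2]-p[:2])@np.array([[np.cos(th),-np.sin(th)],[np.sin(th),np.cos(th)]])
    print("bed-frame extents rel TCP mm",u.min(0)*1e3,u.max(0)*1e3, "97%",np.percentile(u,[3,97],axis=0)*1e3)
E
```

```text
scene 231 ((521.8947143554688, 5.833045959472656), (37.60193634033203, 56.04330825805664), 10.681013107299805) [0.04839384 0.06548496 0.07018213]
bed-frame extents rel TCP mm [-14.75566029 -28.11899966] [23.94053621 27.74807226] 97% [[  0.73992704 -26.54761698]
 [ 22.84602117  26.53145426]]
bed-frame extents rel TCP mm [-24.40145128  24.1606969 ] [-24.40145128  24.1606969 ] 97% [[-24.40145128  24.1606969 ]
 [-24.40145128  24.1606969 ]]
```

Emit:
{"fn": "servo_tool", "kwargs": {
  "steps": [
    [0,0,0,0.1,0,-0.5,3],
    [0,0,0,0,0,-0.8,3],
    [0,0,0,0,0,-0.6,3],
    [0,0,0,0,0,-0.4,3],
    [0,0,0,0,0,-0.3,3],
    [0,0,0,0,0,-0.3,3],
    [0,0,0,0,0,0,3],
    [0,0,0,0,0,0,3],
    [0,0,0,0,0,0,3]
  ]
}}

```text
t: 7.72
tool_pos: [0.5195, 0.0054, 0.0758]
tool_rot: [[0.991, 0.135, 0.007], [0.135, -0.991, -0.0], [0.007, 0.001, -1.0]]
force: [7.3, 0.3, -0.3]
finger_gap: 0.0353
```

Emit:
{"fn": "servo_tool", "kwargs": {
  "steps": [
    [0,0,0,0.2,0,0,3],
    [0,0,0,0,0,0,3],
    [0,0,0,0,0,0,3]
  ]
}}

```text
t: 7.97
tool_pos: [0.5199, 0.0055, 0.075]
tool_rot: [[0.991, 0.136, 0.003], [0.136, -0.991, -0.0], [0.003, 0.001, -1.0]]
force: [5.4, -0.0, -0.4]
finger_gap: 0.0358
```

Emit:
{"fn": "servo_tool", "kwargs": {
  "steps": [
    [0,0,0,0.2,0,0,3],
    [0,0,0,0,0,0,3],
    [0,0,0,0,0,0,3]
  ]
}}

```text
t: 8.22
tool_pos: [0.5204, 0.0057, 0.0743]
tool_rot: [[0.991, 0.136, -0.0], [0.136, -0.991, 0.0], [-0.0, -0.0, -1.0]]
force: [4.1, -0.1, -2.5]
finger_gap: 0.0355
```

```bash
python3 - <<'E'
from h import *
c=capture("scene"); s=telemetry.observe(); print(s["tool_pos"],s["force"],s["torque"])
cv2.imwrite("pics/s3.png",cv2.resize(c["img"][215:290,300:400,::-1],None,fx=7,fy=7,interpolation=cv2.INTER_CUBIC))
E
```

```text
[0.52035809 0.00570729 0.07425558] [ 3.06526876 -0.05484394 -2.57897531] [-0.00158709 -0.66759869 -0.09774166]
```

View pics/s3.png

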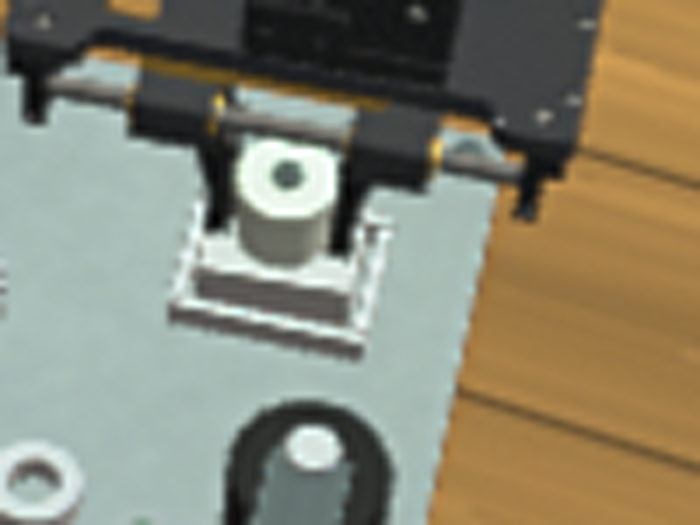

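The foot sits between the side walls in y, with a gap still visible at the +x wall ((275,320)). I'll nudge a little more in +x and go down.

Emit:
{"fn": "servo_tool", "kwargs": {
  "steps": [
    [0,0,0,0.1,0,0,3],
    [0,0,0,0,0,-0.2,3],
    [0,0,0,0,0,-0.2,3],
    [0,0,0,0,0,0,3],
    [0,0,0,0,0,0,3]
  ]
}}

```text
t: 8.68
tool_pos: [0.521, 0.0062, 0.0715]
tool_rot: [[0.991, 0.137, -0.002], [0.137, -0.991, 0.001], [-0.002, -0.001, -1.0]]
force: [-4.6, 2.1, 11.2]
finger_gap: 0.0351
```

Resting on the floor: 11 N upward, and the underside works out at about 13 mm. Releasing it and rising.

Emit:
{"fn": "servo_tool", "kwargs": {
  "steps": [
    [0,0,0,0,0,0,6],
    [0,0,0,0,0,0,6],
    [0,0,0,0,0,0,6],
    [0,0,0,0,0,0,6],
    [0,0,0,0,0,0,6]
  ]
}}

```text
t: 9.1
tool_pos: [0.5211, 0.0057, 0.0702]
tool_rot: [[0.991, 0.136, -0.001], [0.136, -0.991, 0.0], [-0.001, -0.0, -1.0]]
force: [-0.3, 0.4, -0.5]
finger_gap: 0.058
```

Emit:
{"fn": "servo_tool", "kwargs": {
  "steps": [
    [0,0,0,0,0,1,7],
    [0,0,0,0,0,3,7],
    [0,0,0,0,0,4,7],
    [0,0,0,-1,-3,2,7],
    [0,0,0,-1,-3,0,7],
    [0,0,0,-1,-3,0,7],
    [0,0,0,0,0,0,7],
    [0,0,0,0,0,0,7]
  ]
}}

```text
t: 9.77
tool_pos: [0.4913, -0.0855, 0.1714]
tool_rot: [[0.991, 0.133, 0.001], [0.133, -0.991, -0.0], [0.001, 0.0, -1.0]]
force: [0.4, 0.3, 0.2]
finger_gap: 0.07
```

```bash
python3 - <<'E'
from h import *
c=capture("scene"); W=cloud(c); s=telemetry.observe(); print(s["t"],s["tool_pos"],s["finger_gap"])
cv2.imwrite("pics/s4.png",cv2.resize(c["img"][190:310,250:410,::-1],None,fx=4,fy=4,interpolation=cv2.INTER_CUBIC))
q=(np.hypot(W[...,0]-.519,W[...,1]-.0055)<.05)
for a,b in((.027,.04),(.06,.075)):
    w=W[q&(W[...,2]>a)&(W[...,2]<b)]; print(len(w),cv2.minAreaRect((w[:,:2]*1000).astype(np.float32)),np.percentile(w[:,2],[10,50,90]))
E
```

```text
9.8167 [ 0.49148561 -0.08456662  0.17106358] 0.07009789741119168
201 ((516.0518188476562, 4.405277252197266), (46.22533416748047, 55.86314392089844), 7.282374858856201) [0.03100263 0.03399766 0.03672779]
153 ((516.0782470703125, 4.256191253662109), (34.737213134765625, 34.976531982421875), 55.568965911865234) [0.06369148 0.06785493 0.07073962]
```

View pics/s4.png

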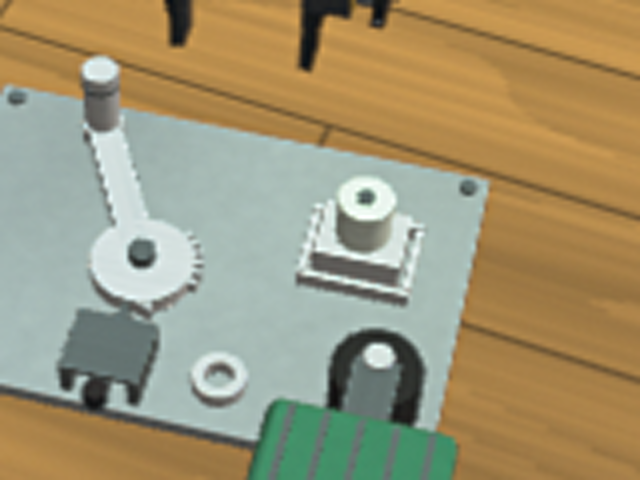

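The idler is seated: foot top at 34 mm on this camera (which reads about 2 mm low), yaw 7.3°, and about 2 mm from the pocket centre. The post top is at (100,70) in the crop. On to the post.

Emit:
{"fn": "servo_tool", "kwargs": {
  "steps": [
    [0,0,0,-0.1,-2.5,0,7],
    [0,0,0,-0.1,-3,0,7],
    [0,0,0,-0.1,-3,0,7],
    [0,0,0,-0.2,-1.7,0,7],
    [0,0,0,0,0,-1.5,7],
    [0,0,0,0,0,-3,7],
    [0,0,0,0,0,-3,7],
    [0,0,0,0,0,-2,7],
    [0,0,0,0,0,-0.5,7],
    [0,0,0,0,0,0,7],
    [0,0,0,0,0,0,7],
    [0,0,0,0,0,0,7]
  ]
}}

```text
t: 10.82
tool_pos: [0.488, -0.1865, 0.0723]
tool_rot: [[0.991, 0.137, 0.003], [0.137, -0.991, -0.001], [0.002, 0.002, -1.0]]
force: [0.4, 0.4, -0.2]
finger_gap: 0.07
```

Emit:
{"fn": "servo_tool", "kwargs": {
  "steps": [
    [0,0,0,0,0,-0.3,2],
    [0,0,0,0,0,0,2],
    [0,0,0,0,0,0,2],
    [0,0,0,0,0,0,2],
    [0,0,0,0,0,0,2],
    [0,0,0,0,0,0,2],
    [0,0,0,0,0,0,2],
    [0,0,0,0,0,0,2],
    [0,0,0,0,0,0,2],
    [0,0,0,0,0,0,2],
    [0,0,0,0,0,0,2],
    [0,0,0,0,0,0,2]
  ],
  "force": 35
}}

```text
t: 11.82
tool_pos: [0.4864, -0.1868, 0.0675]
tool_rot: [[0.991, 0.136, -0.0], [0.136, -0.991, -0.001], [-0.0, 0.001, -1.0]]
force: [-2.0, -4.0, -2.1]
finger_gap: 0.0236
```

```bash
python3 - <<'E'
from h import *
s=telemetry.observe(); p=s["tool_pos"][:2]; print(s["t"],s["tool_pos"],s["finger_gap"],s["force"])
b=np.deg2rad(7.7); piv=np.array([.5845,-.1163])
for q in (.4865,-.1867),p:
    v=q-piv; print("r",np.hypot(*v),"swing",np.deg2rad(180)+b+.5-np.arctan2(v[1],v[0])%(2*np.pi))
def P(sw):
    a=np.pi+b+.5-sw; return piv+.12*np.array([np.cos(a),np.sin(a)])
th=np.linspace(0,.75,13); X=np.array([P(t) for t in th]); print(np.diff(X,axis=0)*100, X[-1], X[-1]-X[0])
E
```

```text
11.8167 [ 0.48640666 -0.18684237  0.06754983] 0.023586946675862537 [-2.04175432 -3.97683506 -2.12537825]
r 0.1206654880237096 swing 0.011443377780426367
r 0.12082437608111118 swing 0.010937135976978762
[[-0.42535441  0.61756825]
 [-0.38595102  0.6429298 ]
 [-0.34504049  0.66578073]
 [-0.3027826   0.68603179]
 [-0.25934234  0.70360392]
 [-0.21488936  0.71842848]
 [-0.16959723  0.7304476 ]
 [-0.12364284  0.73961434]
 [-0.07720562  0.74589289]
 [-0.03046692  0.74925876]
 [ 0.01639076  0.74969878]
 [ 0.06318443  0.74721125]] [ 0.46530104 -0.10245773] [-0.02254698  0.08496467]
```

The post is gripped (opening 23.6 mm), and its radius of 0.1207 m and swing of about 0.01 match the model. Following the arc to a swing of about 0.75.

Emit:
{"fn": "servo_tool", "kwargs": {
  "steps": [
    [0,0,0,-0.43,0.62,0,2],
    [0,0,0,-0.39,0.64,0,2],
    [0,0,0,-0.35,0.67,0,2],
    [0,0,0,-0.3,0.69,0,2],
    [0,0,0,-0.26,0.7,0,2],
    [0,0,0,-0.21,0.72,0,2],
    [0,0,0,-0.17,0.73,0,2],
    [0,0,0,-0.12,0.74,0,2],
    [0,0,0,-0.08,0.75,0,2],
    [0,0,0,-0.03,0.75,0,2],
    [0,0,0,0.02,0.75,0,2],
    [0,0,0,0.06,0.75,0,2]
  ]
}}

```text
t: 12.82
tool_pos: [0.4624, -0.1026, 0.0672]
tool_rot: [[0.991, 0.135, -0.003], [0.135, -0.991, -0.003], [-0.003, 0.002, -1.0]]
force: [-3.1, -12.4, -1.8]
finger_gap: 0.0232
```

Emit:
{"fn": "servo_tool", "kwargs": {
  "steps": [
    [0,0,0,0,0,0,2],
    [0,0,0,0,0,0,2],
    [0,0,0,0,0,0,2],
    [0,0,0,0,0,0,2],
    [0,0,0,0,0,0,2],
    [0,0,0,0,0,0,2]
  ]
}}

```text
t: 13.32
tool_pos: [0.4625, -0.1023, 0.0672]
tool_rot: [[0.991, 0.136, -0.003], [0.136, -0.991, -0.002], [-0.003, 0.001, -1.0]]
force: [-5.0, -9.4, 0.1]
finger_gap: 0.0234
```

```bash
python3 - <<'E'
from h import *
c=capture("scene"); W=cloud(c); s=telemetry.observe(); p=s["tool_pos"][:2]; print(s["t"],s["tool_pos"],s["finger_gap"],s["force"],np.abs(s["qvel"]).max())
v=p-np.array([.5845,-.1163]); print("r",np.hypot(*v),"swing",np.pi+np.deg2rad(7.7)+.5-np.arctan2(v[1],v[0])%(2*np.pi))
cv2.imwrite("pics/s5.png",cv2.resize(c["img"][190:340,250:450,::-1],None,fx=4,fy=4,interpolation=cv2.INTER_CUBIC))
q=(np.hypot(W[...,0]-.519,W[...,1]-.0055)<.05)
w=W[q&(W[...,2]>.027)&(W[...,2]<.04)]; print(len(w),cv2.minAreaRect((w[:,:2]*1000).astype(np.float32)),np.median(w[:,2]))
E
```

```text
13.3667 [ 0.46247819 -0.10230506  0.06718636] 0.023453716367231637 [-5.34496743 -8.92323098  0.39645056] 0.001688793213732284
r 0.12282174512851789 swing 0.7485834762937547
204 ((516.5899658203125, 4.5480499267578125), (44.4860954284668, 56.02068328857422), 8.128878593444824) 0.03395693820979681
```

View pics/s5.png

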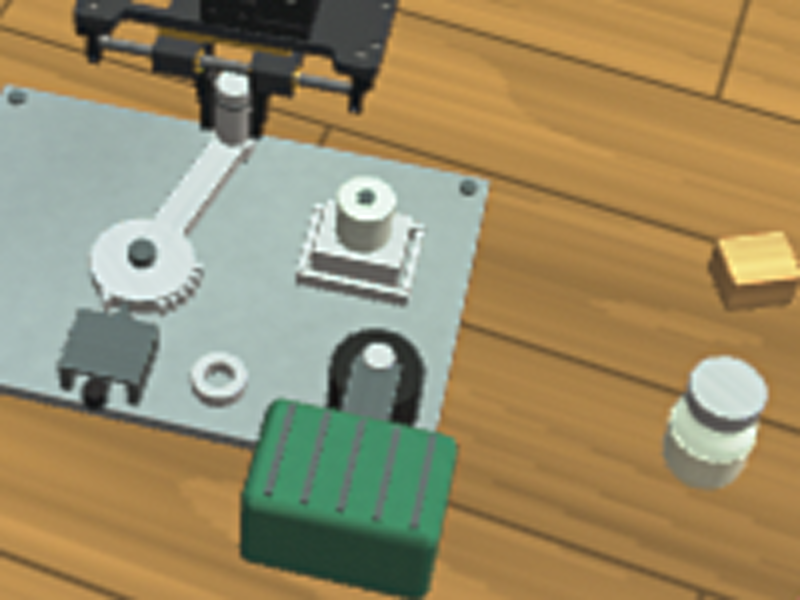

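The post ((232,105)) is held between the jaws with the arm swung to about 0.75 rad. The force is steady at about 9 N, the idler at (365,235) is still seated, and the collar, jar and offcut are where they were. Handing in.

```bash
python3 -c "
from h import *
env.hand_in()"
```

```text
the job is handed in; nothing more can be done
```

I set the idler block into its pocket and let go of it. I then gripped the tensioner post, swung it along its arc past the click, and handed the job in at 13.4 s with the post still held.

- **Idler:** it is about 2 mm from the pocket centre and square to within about 1°. The foot top reads 34 mm on a camera that reads about 2 mm low, against 36 mm when fully down. On the way in it caught the pocket's -x wall with a sideways force of about 7 N. I shifted it about 5 mm in +x, and it then went down to the floor.
- **Tensioner:** the swing is about 0.75 rad, worked out from the tool position. The arm was still, with about 9–10 N on the tool and the post gripped at 23.5 mm. The tool sits about 123 mm from the pivot against the nominal 120 mm, within the calibration and the give of the grip.
- **Other things:** the jar, offcut and collar looked unmoved in the last picture. The tin, screwdriver and brush were not in that crop, and I did not check them again.

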